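# Slide the green-topped battery pack home on its charger

## Task

Put the battery pack with the green top on the charger: set it down flat on the charger's open front plate, then slide it in under the two side lips until the detent clicks and it sits fully home, and let go. Leave the orange-topped pack where it stands.

Things in the scene. Friction and masses are not known exactly. Their poses are not given: they have to be found in the camera images.
- pack_green: black battery pack with green top cap, upright, 60 mm high, about 0.3 kg: the one to load. Foot: flange 70 (its x) x 60 (y) x 8 mm high, with a 12 mm groove along y across the middle of its underside. Above it the body, 66 (x) x 40 mm (y), flat sides: grip across the 40 mm, 35 to 50 mm up. Origin: centre of the underside, z up. Same either way round (half turn about z).
- pack_orange: the same battery pack with an orange top cap: leave it alone. Origin: centre of the underside, z up.
- charger: white charger, fixed, 222 x 104 mm. Origin: at bench height below the centre of the pack's underside when home. x: direction of sliding; y across; z up. Floor top at z 10 mm, from x -145 to the housing (stop, face at x 37, to 77 mm; 52 mm high). Grey cheeks, x -50 to 37 mm, 66 mm apart, with lips 49 mm apart over the flange: lip underside z 20.5, top 25 mm; keep fingers above.
- charger_entry (a point): on the charger's floor, 10 mm above the bench, 105 mm before home; axes as the charger's. Set the pack down here, flat, centre of its underside on this point, its x along the slide (either way round), then slide it 105 mm to +x. Low horns (top z 22 mm) ahead of it narrow from 90 mm apart at x -80 to 66 mm at x -50 of the charger: up to 8 mm aside is centred if pushed from behind.
- detent (a joint): sprung, free-turning steel roller in the charger's floor below home, across y, 2 mm proud. 0 = up; grows as pressed (m, at most 0.003; 2.5 N to start, 4.5 N flush with the floor). The pack's foot presses it by about 0.002 from 35 mm before home until it springs back to 0 in the groove at home. Passing it takes about 5 N of push; charger and roller are slippery.

How it is judged:
At the end, for the whole second after the job is handed in: Green-topped pack at rest in the shoe within 8 mm of home along and across, underside 6 to 14 mm above the bench, tilt under 0.1 rad, in line within 0.17 rad, detent sprung up (under 0.001); orange-topped pack within 30 mm of its start (x of pack_green in the frame of charger between -0.008 and 0.008 m and y of pack_green in the frame of charger between -0.008 and 0.008 m and z of pack_green in the frame of charger between 0.006 and 0.014 m and angle between pack_green's own z axis and vertical below 0.1 rad and angle between the x axis of pack_green and the x axis of charger, either way round below 0.17 rad and value of joint detent below 0.001 m and linear speed of pack_green below 0.02 m/s and distance of pack_orange from where it was at the start of the episode below 0.03 m); the robot touches nothing.
It fails at once if the orange-topped pack is moved more than 30 mm (distance of pack_orange from where it was at the start of the episode above 0.03 m).
It fails at once if the green-topped pack is tipped over (angle between pack_green's own z axis and vertical above 0.7 rad).
It also fails if it takes over 48 s, if anything falls off the work surface, if the arm or the gripper's body presses on something with over 40 N, if the wrist force passes 120 N, or if a joint passes its speed limit or range.

## Robot

A 7-joint arm with a two-finger parallel gripper is mounted at the origin on a cart in front of the work surface, level with it; the furniture and walls round the work are solid. World frame = base frame: x ahead of the robot, y to its left, z up, the work surface at z = 0. Lengths are in m, angles in rad, forces in N, time in s.
With the tool pointing down it reaches from about 0.4 to 0.85 m from the base axis. Payload 4.5 kg.
Tool frame: the origin (TCP) lies between the finger pads; the fingertips stand 11 mm ahead of it and the grasp point (between the pads) lies 8 mm behind it (r.tip_reach is the distance from the TCP to the fingertips, in m); x points along the fingers, y is the direction in which the jaws open and shut, and the axes are right-handed (so a half turn about x gives the same grasp; the last joint's range is limited). The gripper opens to 88 mm and grips with 3 to 60 N. Pads are 18 mm wide; open, the fingers measure 123 mm over their backs; the gripper's body (75 mm by 187 mm) begins 45 mm behind the grasp point.
Start: joints at [1.342, 0.689, -0.195, 1.565, 0.157, 0.902, -0.215], TCP at [0.162, -0.604, 0.25] pointing down, gripper open.
Joint ranges: [-3.01, 3.01], [-0.46, 2.08], [-1.47, 1.51], [0.13, 2.56], [-1, 4.14], [0.04, 2.09], [-2.66, 2.66]. Speed limits (rad/s): [2.57, 2.57, 3.14, 3.14, 3.14, 3.14, 3.14].

## Interface

Orientations are given as a unit quaternion [x, y, z, w].
In Python, from plant import r gives the robot as it stands.
- The arm moves only by the tool drive_tool, never from a script. Its argument "deltas" is a list of rows, each a list of 3 entries, a list of its own where there are three numbers: the turn, a rotation vector about the tool's x, y, z in degrees, then the shift along the tool's x, y, z in cm, then the finger opening in cm, from 0 to 8.81. A call has 1 to 12 rows; each row shifts and turns the commanded pose from where the row before left it, along the tool's axes as they then stand; what a row does not reach is not made up. A row lasts 1/12 s, in which the tool goes at most 41.7 mm and 7.16 degrees, less where a joint would pass 70% of its speed; a pose out of reach is approached as far as the arm can. A call is refused whole if a number of a shift passes 4.17 or a number of a turn 7.16, either way. A call with a gripper value outside its range is refused whole. The fingers move at their own pace and stop on an object; "force" is the grip in N (left out, the last holds). Time passes only in rows, so rows that do not move let the fingers close. It gives the time, the measured TCP pose, the force and the opening at its end, in the units of the state.
- r.get_state(): the state, without advancing time (a new reading comes with each control period).
- r.snapshot(name): name is "scene" or "side" or "wrist"; returns a dict with "color" (400x640x3 uint8, red, green, blue), "fov_y" (degrees; the focal length in pixels is half the picture's height over the tangent of half this angle, whatever the lens; pixels are square), "cx", "cy" (the principal point, pixels), "extrinsics" (4x4, takes a point from world to camera coordinates); the wrist camera has in their place "tool_from_camera" (4x4, takes a point from camera to tool coordinates, whose origin is the TCP and whose axes are the tool frame's). Camera axes: x right, y up, looking along -z (the intrinsics and any distortion apply to the point x, -y, -z); pixel columns grow to the right and rows downward; lengths in m; the calibration is good to about 2 mm. The wrist camera is an equidistant fisheye: a pixel r from the principal point sees the ray r / f radians off the axis. A picture is of the moment at which its call begins: read the wrist's pose just before it. There is no depth.
- r.finish_job(): hands the job in, once; it reports no verdict.
The state is a dict: "clock": time; "q": joint angles; "qd": joint speeds; "joint_torque": joint torques, N m; "tool_pos": TCP position; "eef_rot": TCP orientation; "contact_force": force on the tool from outside, world axes, zero at the start; "moment": the same for the moment, N m; "opening": opening from 0.0 (shut) to 1.0 (fully open).
Only numpy, scipy, OpenCV 4.12 (cv2) and the standard library are available. Lean on these libraries where they do the work, as an engineer would, in place of code of your own. Each camera call takes 0.05 s, during which the arm holds its last target. There are 200 camera calls.

## Working session

There is one attempt and no reset: what is moved stays moved. The work goes in short steps, Python scripts to look and compute and a tool call to move; the robot and the scene stay as the last step left them, time stands still between calls to the robot, and variables do not carry over. Pictures are saved under pics/ and viewed, about 8 in all and at most 12, crops included, and the job is handed in when it is done.

Besides the shell and the picture viewer there is one more tool, called as name([rows], argument=value, ...), one row to a line, values as JSON. drive_tool: Moves the arm, as the interface text tells. Its arguments: {"type":"object","properties":{"deltas":{"type":"array","items":{"type":"array"}},"force":{"type":"number"}},"required":["deltas"]}

```bash
mkdir -p pics; ls
python3 - <<'E'
from plant import r
import cv2,numpy as np
s=r.get_state();print(s)
ims=[]
for n in("scene","side"):
    d=r.snapshot(n);cv2.imwrite(f"pics/{n}0.png",d["color"][:,:,::-1]);np.savez(f"pics/{n}0.npz",**d)
    print(n,d["fov_y"],d["cx"],d["cy"],d["extrinsics"].round(4).tolist() if hasattr(d["extrinsics"],'round') else d["extrinsics"],[k for k in d])
E
```

```text
pics
{'clock': 0.0, 'q': array([ 1.34178856,  0.69001948, -0.19452847,  1.56635608,  0.15728576,
        0.90253326, -0.21510171]), 'qd': array([-0.00180523, -0.00040387, -0.00039967,  0.00014811, -0.00068471,
        0.00041108, -0.00046989]), 'joint_torque': array([-3.99291930e-04, -5.27555215e+01, -1.26682129e+00, -1.53427058e+01,
       -5.25901839e-02,  6.58555131e-03,  1.64054172e-04]), 'tool_pos': array([ 0.16216699, -0.60293651,  0.24888504]), 'eef_rot': array([-0.7008749 , -0.09334726,  0.70113795, -0.09201214]), 'contact_force': array([-2.48021517e-03, -7.48931914e-01, -4.36238938e-04]), 'moment': array([-0.01779159,  0.03902515, -0.02973576]), 'opening': 0.999619542418715}
scene 52.31386514934957 321.34745563304597 203.2293101477668 [[0.7496, -0.6619, -0.0016, -0.3292], [0.3338, 0.3759, 0.8645, -0.2617], [-0.5716, -0.6485, 0.5027, -0.5261], [0.0, 0.0, 0.0, 1.0]] ['color', 'fov_y', 'cx', 'cy', 'extrinsics']
side 55.673010845704056 321.6548743473895 190.04120946075508 [[0.9858, -0.1678, 0.0112, -0.5024], [0.1026, 0.6527, 0.7506, -0.1618], [-0.1333, -0.7388, 0.6606, -0.7442], [0.0, 0.0, 0.0, 1.0]] ['color', 'fov_y', 'cx', 'cy', 'extrinsics']
```

View pics/scene0.png

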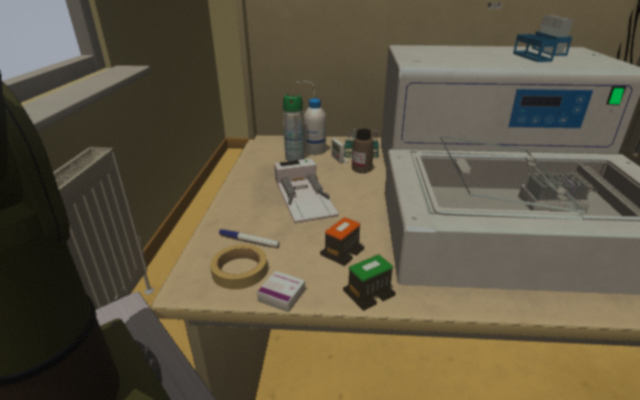

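View pics/side0.png

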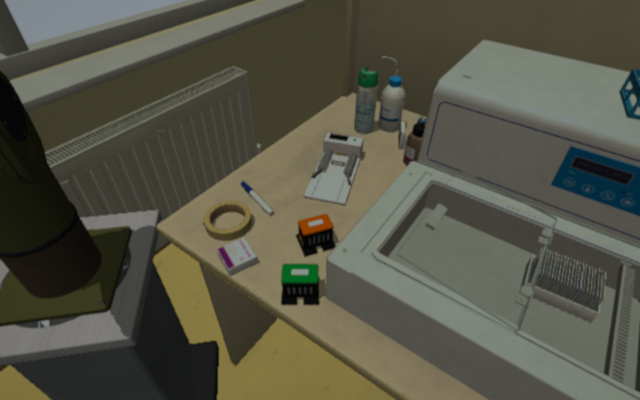

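The scene view shows the green pack at about (370,280), the orange one at (342,240) and the charger at (280–335,165–215). In the side view, green is at (300,283), orange at (316,233) and the charger at (335,170). Next step: mask and triangulate the caps, and enlarge the charger crops.

```bash
cat > h.py <<'E'
import numpy as np,cv2
def load(n): return dict(np.load(f"pics/{n}.npz"))
def ray(d,uv):
    f=200/np.tan(np.radians(float(d["fov_y"]))/2);E=d["extrinsics"];R=E[:3,:3]
    c=-R.T@E[:3,3];v=R.T@np.array([(uv[0]-d["cx"])/f,-(uv[1]-d["cy"])/f,-1]);return c,v/np.linalg.norm(v)
def plane(d,uv,z):
    c,v=ray(d,uv);return c+v*(z-c[2])/v[2]
def tri(rays):
    A=sum(np.eye(3)-np.outer(v,v) for c,v in rays);b=sum((np.eye(3)-np.outer(v,v))@c for c,v in rays)
    p=np.linalg.solve(A,b);return p,max(np.linalg.norm(np.cross(p-c,v)) for c,v in rays)
def proj(d,p):
    f=200/np.tan(np.radians(float(d["fov_y"]))/2);q=d["extrinsics"]@np.append(p,1)
    return np.array([d["cx"]-f*q[0]/q[2],d["cy"]+f*q[1]/q[2]])
def cap(d,col):
    h=cv2.cvtColor(d["color"],cv2.COLOR_RGB2HSV)
    lo,hi=((50,110,50),(80,255,255)) if col=="g" else ((3,150,90),(18,255,255))
    m=cv2.inRange(h,lo,hi);m[:210]=0
    m=cv2.morphologyEx(m,cv2.MORPH_CLOSE,np.ones((9,9)))
    c=max(cv2.findContours(m,0,2)[0],key=cv2.contourArea)
    M=cv2.moments(c);hull=cv2.convexHull(c)
    q=cv2.approxPolyN(hull,4).reshape(-1,2) if hasattr(cv2,"approxPolyN") else None
    return (M["m10"]/M["m00"],M["m01"]/M["m00"]),cv2.contourArea(c),q
E
python3 - <<'E'
from h import *
S=load("scene0");D=load("side0")
for col in"go":
    a=cap(S,col);b=cap(D,col);print(col,a,b)
    p,e=tri([ray(S,a[0]),ray(D,b[0])]);print(p.round(4),e)
    for d,q in((S,a[2]),(D,b[2])):
        print([plane(d,x,p[2]).round(3).tolist()[:2] for x in q.astype(float)])
A=cv2.resize(S["color"][150:225,260:345],None,fx=6,fy=6,interpolation=2)
B=cv2.resize(D["color"][125:210,295:370],None,fx=5,fy=5,interpolation=2)
o=np.zeros((450,900,3),np.uint8);o[:450,:510]=A;o[:425,515:890]=B
cv2.imwrite("pics/ch.png",o[:,:890,::-1][:, :800] if 0 else cv2.resize(o[:,:890,::-1],None,fx=.89,fy=.89))
E
```

```text
g ((370.2546105147261, 267.85576658409025), 605.5, array([[395, 267],
       [362, 282],
       [347, 267],
       [378, 254]], dtype=int32)) ((299.6359300476947, 273.1043985161632), 629.0, array([[317, 264],
       [318, 282],
       [281, 282],
       [283, 264]], dtype=int32))
[ 0.4493 -0.113   0.0525] 0.0003882485795556164
[[0.482, -0.139], [0.413, -0.128], [0.422, -0.085], [0.488, -0.096]]
[[0.484, -0.098], [0.479, -0.138], [0.414, -0.127], [0.422, -0.088]]
o ((342.1852781263069, 228.13927227101632), 398.5, array([[361, 224],
       [341, 240],
       [323, 232],
       [344, 217]], dtype=int32)) ((315.01700276789245, 223.84064847765913), 421.5, array([[333, 227],
       [303, 234],
       [297, 221],
       [327, 213]], dtype=int32))
[0.4956 0.0025 0.0542] 0.0006444101135976558
[[0.534, -0.01], [0.467, -0.023], [0.46, 0.018], [0.527, 0.03]]
[[0.53, -0.013], [0.468, -0.022], [0.46, 0.015], [0.525, 0.029]]
```

View pics/ch.png

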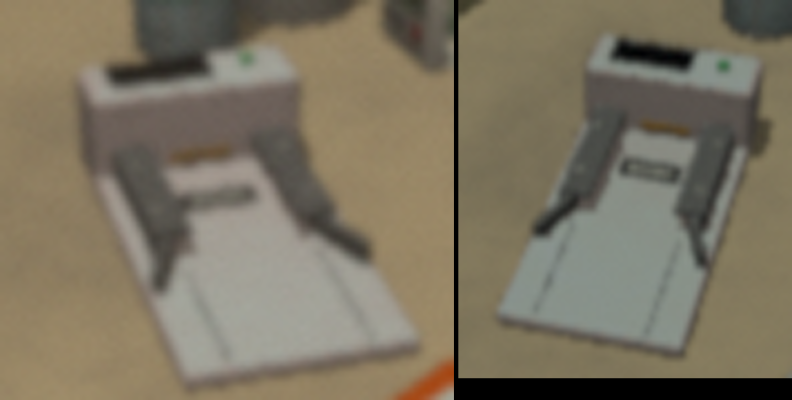

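The crops show the plate's front corners, the housing's top corners and the lips clearly. I'll triangulate those corners.

Run:
```python
from h import *
S=load("scene0");D=load("side0")
s=lambda u,v:(260+u/5.34-.5,150+v/5.34-.5)
b=lambda u,v:(295+(u-458)/4.45-.5,125+v/4.45-.5)
P={}
for n,x,y in[("FL",(187,380),(500,318)),("FR",(420,346),(684,350)),("HbL",(84,70),(600,37)),("HfL",(90,99),(588,66)),("HfR",(298,76),(752,95)),("HbR",(290,48),(762,64)),("detL",(183,198),(622,168)),("detR",(255,195),(680,175))]:
    p,e=tri([ray(S,s(*x)),ray(D,b(*y))]);P[n]=p;print(n,p.round(4),round(e,4))
fm=(P["FL"]+P["FR"])/2;hm=(P["HfL"]+P["HfR"])/2
print(fm,hm,hm-fm,np.linalg.norm((hm-fm)[:2]),np.degrees(np.arctan2(*(hm-fm)[1::-1])))
w=P["FL"]-P["FR"];print(np.linalg.norm(w),np.degrees(np.arctan2(-w[0],w[1])))
w=P["HfL"]-P["HfR"];print(np.linalg.norm(w),np.degrees(np.arctan2(-w[0],w[1])))
from plant import r
q=r.get_state()["eef_rot"]
from scipy.spatial.transform import Rotation as R
print(R.from_quat(q).as_matrix().round(3)); d=r.snapshot("wrist");print(d["tool_from_camera"].round(3),d["fov_y"],d["cx"],d["cy"])
```

```text
FL [0.4909 0.147  0.0033] 0.0014
FR [0.5849 0.107  0.0011] 0.0
HbL [0.5796 0.3378 0.0523] 0.0009
HfL [0.5683 0.3171 0.0469] 0.0017
HfR [0.6595 0.2717 0.0469] 0.0015
HbR [0.6705 0.2916 0.0531] 0.0002
detL [0.5795 0.2612 0.0111] 0.0026
detR [0.6136 0.2512 0.0067] 0.0005
[0.5378847  0.12699243 0.00222213] [0.61389325 0.29444296 0.04687715] [0.07600855 0.16745053 0.04465503] 0.1838939386259983 65.58592073763462
0.10217796496859577 66.94837972834317
0.10181591565115114 63.52280093431264
[[-0.001  0.26  -0.966]
 [ 0.002 -0.966 -0.26 ]
 [-1.    -0.002  0.   ]]
[[-0.     0.315 -0.949 -0.134]
 [ 1.    -0.    -0.    -0.001]
 [-0.    -0.949 -0.315 -0.083]
 [ 0.     0.     0.     1.   ]] 65.70646984690485 320.35733853443963 202.18466079131775
```

Run:
```python
from h import *
S=load("scene0");D=load("side0")
for n,x,y in[("mach top near-left corner",(400,245),(331,266)),("mach top far-left",(386,150),(424,166)),("upper box corner",(387,49),(487,41))]:
    p,e=tri([ray(S,x),ray(D,y)]);print(n,p.round(3),round(e,4))
print("bottom corner",plane(S,(398,278),0),plane(D,(329,290),0))
for n,d in(("S",S),("D",D)): print(n,"cam",ray(d,(0,0))[0])
A=cv2.resize(S["color"][130:300,300:460],None,fx=3.4,fy=3.4,interpolation=2)[:580,:400]
A=cv2.resize(S["color"][135:310,320:450],None,fx=3,fy=3,interpolation=2)
B=cv2.resize(D["color"][150:325,260:390],None,fx=3,fy=3,interpolation=2)
cv2.imwrite("pics/m.png",np.hstack([A,B])[:,:,::-1])
```

```text
mach top near-left corner [ 0.503 -0.129  0.082] 0.0003
mach top far-left [0.765 0.12  0.095] 0.0113
upper box corner [0.966 0.318 0.289] 0.0012
bottom corner [ 0.51589912 -0.12380533  0.        ] [ 0.50300871 -0.12257029  0.        ]
S cam [ 0.03336188 -0.46078     0.49013269]
D cam [ 0.41269575 -0.5285107   0.61872093]
```

View pics/m.png

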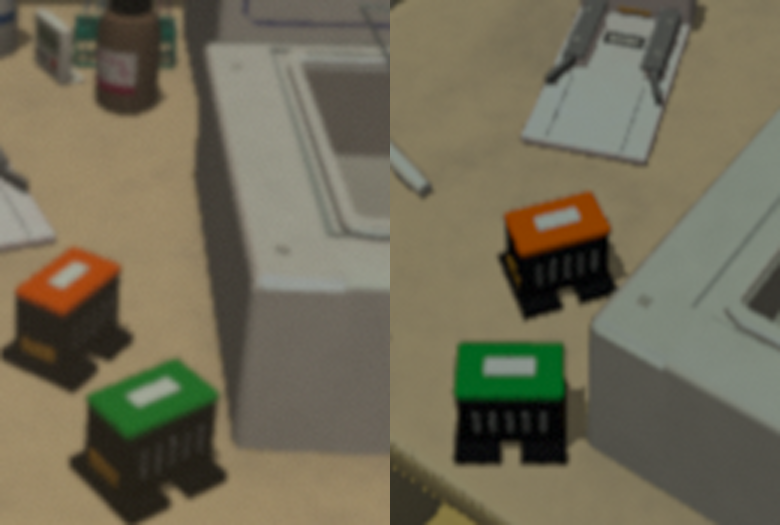

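The crops show the machine's corner only about 20 mm beyond the green pack's +x end, with the orange pack behind it. I'll grip with the jaws along the pack's y. First I move above the green pack.

drive_tool([
  [[0,0,0],[0.2,-2.5,-2.53],7],
  [[0,0,0],[0.3,-2.5,-2.53],7],
  [[0,0,0],[0.3,-2.5,-2.53],7],
  [[0,0,0],[0.3,-2.5,-2.53],7],
  [[0,0,0],[0.3,-2.5,-2.53],7],
  [[0,0,0],[0.3,-2.5,-2.53],7],
  [[0,0,0],[0.3,-2.5,-2.53],7],
  [[0,0,0],[0.3,-2.5,-2.53],7],
  [[0,0,0],[0.3,-2.5,-2.53],7],
  [[0,0,0],[0.3,-2.5,-2.53],7],
  [[0,0,0],[0.3,-2.5,-2.53],7],
  [[0,0,0],[0.3,-2.5,-2.53],7],
])

```text
clock: 1.15
tool_pos: [0.3782, -0.2334, 0.2146]
eef_rot: [0.701, 0.093, -0.701, 0.093]
contact_force: [0.8, -0.2, 0.7]
opening: 0.798
```

drive_tool([
  [[0,0,0],[0.3,-2.5,-2.53],7],
  [[0,0,0],[0.3,-2.5,-2.53],7],
  [[0,0,0],[0.3,-2.5,-2.53],7],
  [[0,0,0],[0.3,-2.5,-2.53],7],
  [[6,0,0],[0,0,0],7],
  [[6,0,0],[0,0,0],7],
  [[6,0,0],[0,0,0],7],
  [[6,0,0],[0,0,0],7],
  [[0,0,0],[0,0,0],7],
  [[0,0,0],[0,0,0],7],
])

```text
clock: 1.98
tool_pos: [0.4494, -0.112, 0.2026]
eef_rot: [-0.705, 0.054, 0.705, 0.054]
contact_force: [0.6, -0.2, -0.9]
opening: 0.797
```

```bash
cat >> h.py <<'E'
from scipy.spatial.transform import Rotation as Rot
def wrist(r,name):
    s=r.get_state();d=dict(r.snapshot("wrist"));d["pos"]=s["tool_pos"];d["quat"]=s["eef_rot"];d["q"]=s["q"]
    np.savez(f"pics/{name}.npz",**d);cv2.imwrite(f"pics/{name}.png",d["color"][:,:,::-1]);return d
def wray(d,uv):
    f=200/np.tan(np.radians(float(d["fov_y"]))/2);x,y=uv[0]-d["cx"],uv[1]-d["cy"];R=np.hypot(x,y);t=R/f
    v=np.array([np.sin(t)*x/R,-np.sin(t)*y/R,-np.cos(t)]);T=d["tool_from_camera"];M=Rot.from_quat(d["quat"]).as_matrix()
    return d["pos"]+M@T[:3,3],M@T[:3,:3]@v
def wplane(d,uv,z):
    c,v=wray(d,uv);return c+v*(z-c[2])/v[2]
E
python3 - <<'E'
from h import *
from plant import r
d=wrist(r,"w1");print(d["pos"],Rot.from_quat(d["quat"]).as_matrix().round(3).tolist(),d["q"].round(2),r.get_state()["clock"],r.get_state()["opening"])
S=load("scene0");D=load("side0")
print(tri([ray(S,(404,231)),ray(D,(326.7,258))]),tri([ray(S,(399,284)),ray(D,(326.7,296.7))]))
E
```

```text
[ 0.44935063 -0.11200256  0.20264847] [[-0.0, -0.152, -0.988], [-0.0, -0.988, 0.152], [-1.0, 0.0, 0.0]] [ 0.12  0.56  0.04  2.1  -0.05  0.48 -1.53] 2.0333 0.7930747047863547
(array([ 0.49270634, -0.14092725,  0.12172603]), np.float64(0.0003346887438447136)) (array([ 0.49474191, -0.14235859,  0.01007852]), np.float64(0.00024185695679555764))
```

View pics/w1.png

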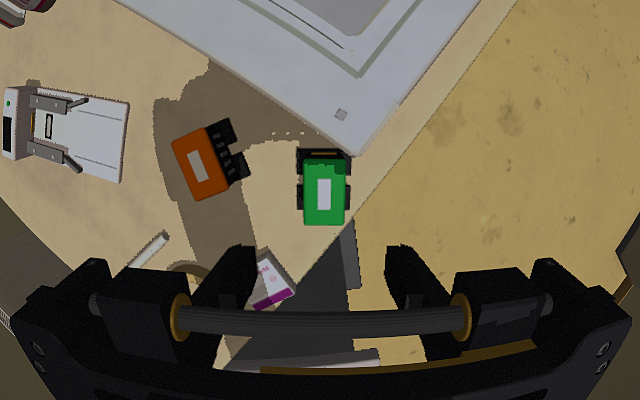

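The wrist view shows the green cap at (325,190), label (324,194), the machine's corner at (352,152) and the charger at left (5–130, 85–185). I'll measure the height from the white labels across all views, since they lie only on the tops.

```bash
cat >> h.py <<'E'
def label(d,col,roi0=True):
    h=cv2.cvtColor(d["color"],cv2.COLOR_RGB2HSV)
    lo,hi=((50,110,50),(80,255,255)) if col=="g" else ((3,150,90),(18,255,255))
    m=cv2.inRange(h,lo,hi)
    if roi0: m[:210]=0
    cs,hi_=cv2.findContours(m,cv2.RETR_CCOMP,2)
    hs=[c for c,k in zip(cs,hi_[0]) if k[3]>=0];c=max(hs,key=cv2.contourArea)
    M=cv2.moments(c);return (M["m10"]/M["m00"],M["m01"]/M["m00"]),cv2.contourArea(c)
E
python3 - <<'E'
from h import *
S=load("scene0");D=load("side0");W=load("w1")
for col in"go":
    a=label(S,col);b=label(D,col);c=label(W,col,False);print(col,a,b,c)
    p,e=tri([ray(S,a[0]),ray(D,b[0]),wray(W,c[0])]);print(p.round(4),round(e,4), [tri(x)[0].round(4).tolist() for x in ([ray(S,a[0]),wray(W,c[0])],[ray(D,b[0]),wray(W,c[0])])])
    print("planes .06",plane(S,a[0],.06).round(4),plane(D,b[0],.06).round(4),wplane(W,c[0],.06).round(4))
    h=cv2.cvtColor(W["color"],cv2.COLOR_RGB2HSV)
    lo,hi=((50,110,50),(80,255,255)) if col=="g" else ((3,150,90),(18,255,255))
    m=cv2.inRange(h,lo,hi);k=max(cv2.findContours(m,0,2)[0],key=cv2.contourArea).reshape(-1,2)
    P=np.array([wplane(W,x,.06)[:2] for x in k.astype(float)])*1000
    print(cv2.minAreaRect(P.astype(np.float32)))
A=cv2.resize(W["color"][75:195,0:140],None,fx=5.5,fy=5,interpolation=2) if 0 else cv2.resize(W["color"][75:195,0:140],None,fx=5,fy=5,interpolation=2)
cv2.imwrite("pics/w1c.png",A[:,:,::-1])
E
```

```text
g ((370.56820877817313, 265.14827995255035), 140.5) ((299.42413381123055, 271.89964157706095), 139.5) ((323.534828406388, 193.5776418620455), 490.5)
[ 0.4483 -0.1141  0.0591] 0.0014 [[0.4479, -0.1138, 0.06], [0.4481, -0.114, 0.0578]]
planes .06 [ 0.448 -0.114  0.06 ] [ 0.4488 -0.1163  0.06  ] [ 0.4478 -0.1136  0.06  ]
((448.8015441894531, -114.14755249023438), (39.684688568115234, 63.56711959838867), 81.20942687988281)
o ((342.3873370577281, 226.14152700186216), 89.5) ((315.1440129449838, 222.51941747572815), 103.0) ((197.35403978887535, 165.71579374746244), 410.5)
[0.495  0.0015 0.0596] 0.0012 [[0.4944, 0.0015, 0.0604], [0.495, 0.0017, 0.0587]]
planes .06 [0.4948 0.002  0.06  ] [ 4.955e-01 -2.000e-04  6.000e-02] [0.4943 0.0017 0.06  ]
((494.7369079589844, 0.7277202606201172), (64.66423797607422, 39.5781135559082), 10.65325927734375)
```

View pics/w1c.png

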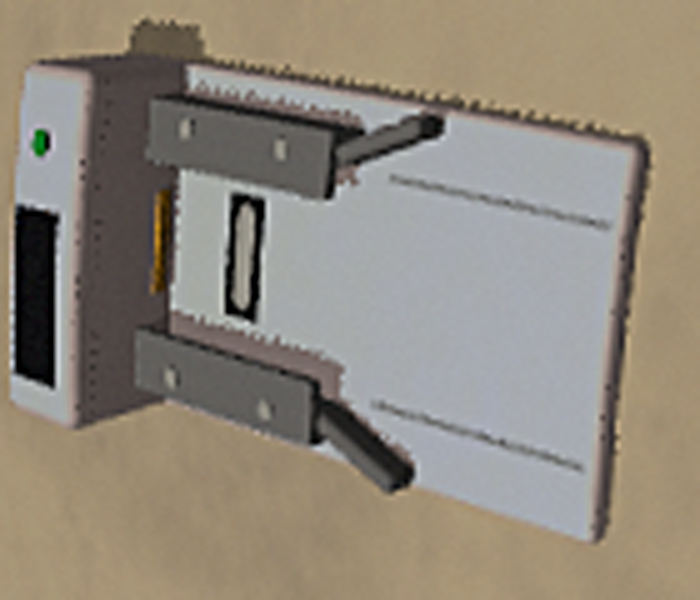

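The height measures 0.0595 m, matching the given 60 mm, with the pack at (0.448, -0.114), yaw -8.8°. In the crop the plate's front corners are at (640,138) and (597,530), and the detent window is at (245,257). Casting those.

Run:
```python
from h import *
W=load("w1");S=load("scene0");D=load("side0")
c=lambda u,v:(u/5-.5,75+v/5-.5)
s=lambda u,v:(260+u/5.34-.5,150+v/5.34-.5)
b=lambda u,v:(295+(u-458)/4.45-.5,125+v/4.45-.5)
R=wplane(W,c(638,138),.01);L=wplane(W,c(594,532),.01)
det=wplane(W,c(245,257),.01)
print("FR",R,"FL",L,"w",np.linalg.norm(R-L),"det",det)
# note image top = +x side
lw=L-R;print("dir from width",np.degrees(np.arctan2(lw[1],lw[0]))-90)
m=(R+L)/2;v=det-m;print("dir mid->det",np.degrees(np.arctan2(v[1],v[0])),np.linalg.norm(v))
for n,w,x,y in[("FR",(638,138),(418,345),(684,349)),("FL",(594,532),(187,379),(500,317)),("det",(245,257),(219,196),(651,171)),("HfR?",(93,62),(298,76),(752,95)),("HfL",(72,425),(90,99),(588,66)),("lipRend",(335,130),(0,0),(0,0))]:
    if x[0]:
        rs=[wray(W,c(*w)),ray(S,s(*x)),ray(D,b(*y))];p,e=tri(rs);print(n,p.round(4),round(e,4))
# lip end outer/inner corners (top z .025), printed groove lines
for n,uv,z in[("lipR in end",(330,197),.025),("lipR out end",(336,130),.025),("lipL in end",(320,382),.025),("lipL out end",(308,443),.025),("lineR near",(392,178),.01),("lineR far",(607,226),.01),("lineL",(373,403),.01),("lineLf",(582,468),.01),("Ht R",(93,62),.052),("Ht L",(72,425),.052)]:
    print(n,wplane(W,c(*uv),z).round(4))
```

```text
FR [0.5821115  0.10078172 0.01      ] FL [0.4907464  0.14256255 0.01      ] w 0.10046500825741836 det [0.59396641 0.25495536 0.01      ]
dir from width 65.42560334409725
dir mid->det 66.65047103268228 0.14517223942018792
FR [0.584  0.1067 0.002 ] 0.0008
FL [0.4905 0.1466 0.0045] 0.0015
det [0.5949 0.2541 0.0108] 0.002
HfR? [0.6599 0.2719 0.0463] 0.002
HfL [0.5668 0.3145 0.0482] 0.002
lipR in end [0.5959 0.197  0.025 ]
lipR out end [0.612  0.1902 0.025 ]
lipL in end [0.5504 0.2163 0.025 ]
lipL out end [0.536  0.2277 0.025 ]
lineR near [0.5966 0.1862 0.01  ]
lineR far [0.5639 0.1152 0.01  ]
lineL [0.5406 0.2122 0.01  ]
lineLf [0.5074 0.1408 0.01  ]
Ht R [0.6576 0.2628 0.052 ]
Ht L [0.5655 0.3076 0.052 ]
```

drive_tool([
  [[0,0,0],[2.0,0.2,0.7],7],
  [[0,0,0],[2.0,0,0],7],
  [[0,0,0],[2.0,0,0],7],
  [[0,0,0],[2.0,0,0],7],
  [[0,0,0],[2.0,0,0],7],
  [[0,0,0],[0,0,0],7],
])

```text
clock: 2.53
tool_pos: [0.4408, -0.1126, 0.1002]
eef_rot: [-0.703, 0.054, 0.707, 0.055]
contact_force: [-0.1, 0.4, -0.3]
opening: 0.794
```

drive_tool([
  [[0,0,0],[1.6,0.2,-0.1],7],
  [[0,0,0],[1.6,0,0],7],
  [[0,0,0],[1.6,0,0],7],
  [[0,0,0],[1.5,0,0],7],
  [[0,0,0],[0,0,0],7],
  [[0,0,0],[0,0,0],7],
])

```text
clock: 3.03
tool_pos: [0.4429, -0.1152, 0.0401]
eef_rot: [-0.705, 0.055, 0.705, 0.055]
contact_force: [-0.5, 0.1, 1.3]
opening: 0.794
```

drive_tool([
  [[0,0,0],[0,0,0],3.5],
  [[0,0,0],[0,0,0],3.5],
  [[0,0,0],[0,0,0],3.5],
  [[0,0,0],[0,0,0],3.5],
  [[0,0,0],[0,0,0],3.5],
  [[0,0,0],[0,0,0],3.5],
  [[0,0,0],[0,0,0],3.5],
  [[0,0,0],[0,0,0],3.5],
], force=30)

```text
clock: 3.7
tool_pos: [0.4431, -0.1151, 0.0402]
eef_rot: [0.705, -0.055, -0.705, -0.055]
contact_force: [-0.7, 1.7, 6.8]
opening: 0.453
```

drive_tool([
  [[0,0,0],[-0.5,0,0],3.5],
  [[0,0,0],[-1.0,0,0],3.5],
  [[0,0,0],[-1.5,0,0],3.5],
  [[0,0,0],[-2,0,0],3.5],
  [[0,0,0],[-2,0,0],3.5],
  [[0,0,0],[-2,0,0],3.5],
  [[0,0,0],[-2,0,0],3.5],
  [[0,0,0],[-1,0,0],3.5],
  [[0,0,0],[0,0,0],3.5],
  [[0,0,0],[0,0,0],3.5],
])

```text
clock: 4.53
tool_pos: [0.4427, -0.1152, 0.1603]
eef_rot: [0.705, -0.055, -0.705, -0.055]
contact_force: [-0.4, -0.1, -3.8]
opening: 0.449
```

Run:
```python
from plant import r
from h import *
s=r.get_state();print(s["tool_pos"],s["opening"],s["contact_force"],s["clock"])
M=Rot.from_quat(s["eef_rot"]).as_matrix()
h=np.array([.595,.254]);u=np.array([np.cos(np.radians(65.4)),np.sin(np.radians(65.4))])
off=6*.001 # tool sits toward pack -x (inward)
e=h-.105*u
# tool y -24.6deg after turn, pack x end stays 65.4: TCP = pack - off*u
t=np.append(e-off*u-0.03*u,s["tool_pos"][2]);print(t, "delta cm tool", (M.T@(t-s["tool_pos"])*100).round(2))
```

```text
[ 0.4427354  -0.11518405  0.16028856] 0.44902646293123194 [-0.44576111 -0.10458494 -3.81475416] 4.5333
[0.53630441 0.12579771 0.16028856] delta cm tool [  0.   -25.26  -5.5 ]
```

drive_tool([
  [[0,0,0],[0,-1.26,-0.3],3.5],
  [[0,0,0],[0,-2.4,-0.52],3.5],
  [[0,0,0],[0,-2.4,-0.52],3.5],
  [[0,0,0],[0,-2.4,-0.52],3.5],
  [[0,0,0],[0,-2.4,-0.52],3.5],
  [[0,0,0],[0,-2.4,-0.52],3.5],
  [[0,0,0],[0,-2.4,-0.52],3.5],
  [[0,0,0],[0,-2.4,-0.52],3.5],
  [[0,0,0],[0,-2.4,-0.52],3.5],
  [[0,0,0],[0,-2.4,-0.52],3.5],
  [[0,0,0],[0,-2.4,-0.52],3.5],
])

```text
clock: 5.45
tool_pos: [0.5355, 0.1268, 0.1582]
eef_rot: [-0.704, 0.055, 0.706, 0.055]
contact_force: [-0.2, -0.2, -3.0]
opening: 0.451
```

drive_tool([
  [[-3.2,0,0],[0,0,0],3.5],
  [[-6,0,0],[0,0,0],3.5],
  [[-6.5,0,0],[0,0,0],3.5],
  [[-6.5,0,0],[0,0,0],3.5],
  [[-6.5,0,0],[0,0,0],3.5],
  [[-6.5,0,0],[0,0,0],3.5],
  [[-6.5,0,0],[0,0,0],3.5],
  [[-6.5,0,0],[0,0,0],3.5],
  [[-6.5,0,0],[0,0,0],3.5],
  [[-6.5,0,0],[0,0,0],3.5],
  [[-6.5,0,0],[0,0,0],3.5],
  [[-6.5,0,0],[0,0,0],3.5],
])

```text
clock: 6.45
tool_pos: [0.5352, 0.1253, 0.1582]
eef_rot: [-0.593, -0.383, 0.596, -0.383]
contact_force: [-0.5, -0.6, -3.2]
opening: 0.454
```

drive_tool([
  [[0,0,0],[0,0,0],3.5],
  [[0,0,0],[0,0,0],3.5],
])

```text
clock: 6.62
tool_pos: [0.5356, 0.1254, 0.1585]
eef_rot: [-0.595, -0.381, 0.597, -0.38]
contact_force: [0.0, -0.1, -3.0]
opening: 0.449
```

Run:
```python
from h import *
from plant import r
d=wrist(r,"w2");s=r.get_state();print(d["pos"],Rot.from_quat(d["quat"]).as_matrix().round(3).tolist(),d["q"].round(2),s["clock"],s["opening"],s["contact_force"])
```

```text
[0.53555903 0.12538346 0.15854358] [[-0.003, 0.907, -0.422], [-0.0, -0.422, -0.907], [-1.0, -0.002, 0.001]] [-0.17  0.73 -0.23  1.87  0.29  0.57 -1.03] 6.6667 0.44937015106637107 [-0.35289561  0.12469224 -3.20767861]
```

View pics/w2.png

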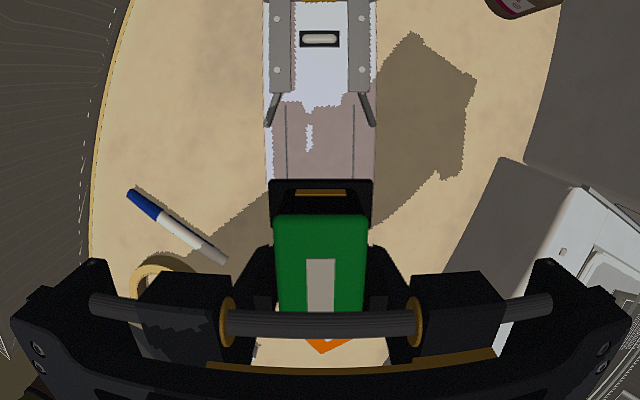

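The view shows the pack held straight, with the charger straight ahead: detent window (319.5,39), printed lines at columns 286 and 352, lip ends at row 92. Now the numeric check.

Run:
```python
from h import *
W=load("w2");W1=load("w1")
g=cv2.cvtColor(W["color"],cv2.COLOR_RGB2HSV)
m=cv2.inRange(g,(50,110,30),(80,255,255));c=max(cv2.findContours(m,0,2)[0],key=cv2.contourArea).reshape(-1,2).astype(float)
zt=W["pos"][2]-.0402+.060
M=Rot.from_quat(W["quat"]).as_matrix()
rows={y:(c[c[:,1]==y,0].min(),c[c[:,1]==y,0].max()) for y in(225,240,255,270)}
L=[];R=[]
for y,(a,b) in rows.items():
    L.append(M.T@(wplane(W,(a-.5,y),zt)-W["pos"]));R.append(M.T@(wplane(W,(b+.5,y),zt)-W["pos"]))
L=np.array(L)*1e3;R=np.array(R)*1e3
print("cap L/R tool mm (y,z)",L[:,1:].round(1).tolist(),R[:,1:].round(1).tolist())
e=M.T@(wplane(W,(320,c[:,1].min()-.5),zt)-W["pos"])*1e3;print("far edge tool z",e, "expect -33 from pack centre")
P={n:wplane(W,uv,z) for n,uv,z in[("det",(319.5,39),.01),("lineL1",(286,105),.01),("lineL2",(286.5,172),.01),("lineR1",(351.5,105),.01),("lineR2",(353,172),.01),("lipLin",(290.5,93),.025),("lipRin",(348.5,93),.025),("edgeL1",(265,125),.01),("edgeL2",(265,175),.01),("edgeR1",(376,125),.01),("edgeR2",(375.5,175),.01)]}
for n,p in P.items(): print(n,p.round(4),(M.T@(p-W["pos"])*1e3).round(1))
d=P["det"]
f=(P["edgeL1"]+P["edgeL2"]+P["edgeR1"]+P["edgeR2"])/4;v=d-f;print("dir centreline",np.degrees(np.arctan2(v[1],v[0])))
f=(P["lineL1"]+P["lineL2"]+P["lineR1"]+P["lineR2"])/4;v=d-f;print("dir lines",np.degrees(np.arctan2(v[1],v[0])))
print("height of detent, two wrist views",tri([wray(W,(319.5,39)),wray(W1,(48.5,125.9))]))
print("tool -z dir",np.degrees(np.arctan2(-M[1,2],-M[0,2])))
```

```text
Traceback (most recent call last):
ValueError: zero-size array to reduction operation minimum which has no identity
```

Run:
```python
from h import *
W=load("w2");W1=load("w1")
g=cv2.cvtColor(W["color"],cv2.COLOR_RGB2HSV)
m=cv2.inRange(g,(50,110,30),(80,255,255))
m[:200]=0
zt=W["pos"][2]-.0402+.060
M=Rot.from_quat(W["quat"]).as_matrix()
L=[];R=[]
for y in(225,240,255,270):
    x=np.flatnonzero(m[y,250:390])+250;a,b=x.min(),x.max()
    L.append(M.T@(wplane(W,(a-.5,y),zt)-W["pos"]));R.append(M.T@(wplane(W,(b+.5,y),zt)-W["pos"]))
L=np.array(L)*1e3;R=np.array(R)*1e3
print("cap L/R tool mm (y,z)",L[:,1:].round(1).tolist(),R[:,1:].round(1).tolist())
top=np.flatnonzero(m[:,300:340].any(1)).min()
e=M.T@(wplane(W,(320,top-.5),zt)-W["pos"])*1e3;print("far edge tool z",e,top)
P={n:wplane(W,uv,z) for n,uv,z in[("det",(319.5,39),.01),("lineL1",(286,105),.01),("lineL2",(286.5,172),.01),("lineR1",(351.5,105),.01),("lineR2",(353,172),.01),("lipLin",(290.5,93),.025),("lipRin",(348.5,93),.025),("edgeL1",(265,125),.01),("edgeL2",(265,175),.01),("edgeR1",(376,125),.01),("edgeR2",(375.5,175),.01)]}
for n,p in P.items(): print(n,p.round(4),(M.T@(p-W["pos"])*1e3).round(1))
d=P["det"]
for k in("edge","line"):
    f=sum(P[n] for n in P if n.startswith(k))/4;v=d-f;print("dir",k,np.degrees(np.arctan2(v[1],v[0])))
print("detent, two wrist views",tri([wray(W,(319.5,39)),wray(W1,(48.5,125.9))]))
print("tool -z dir",np.degrees(np.arctan2(-M[1,2],-M[0,2])))
```

```text
cap L/R tool mm (y,z) [[-19.9, -35.6], [-19.5, -28.9], [-19.5, -21.8], [-20.0, -14.4]] [[19.2, -35.6], [18.8, -28.9], [19.2, -21.9], [18.8, -14.5]]
far edge tool z [-19.85777865  -0.34031072 -40.15325052] 215
det [0.5943 0.255  0.01  ] [ 148.3   -1.  -142.5]
lineL1 [0.5413 0.2126 0.01  ] [148.5 -31.2 -81.7]
lineL2 [0.5143 0.1562 0.01  ] [148.6 -32.  -19.2]
lineR1 [0.5949 0.1877 0.01  ] [148.4  27.8 -81.7]
lineR2 [0.5709 0.13   0.01  ] [148.4  30.4 -19.3]
lipLin [0.5509 0.2197 0.025 ] [133.5 -25.6 -92.2]
lipRin [0.5955 0.1989 0.025 ] [133.4  23.7 -92.1]
edgeL1 [0.5159 0.2047 0.01  ] [148.6 -50.9 -63.8]
edgeL2 [0.4944 0.1625 0.01  ] [148.6 -52.7 -16.5]
edgeR1 [0.6081 0.1619 0.01  ] [148.3  50.7 -63.9]
edgeR2 [0.5893 0.1184 0.01  ] [148.4  52.  -16.6]
dir edge 65.50669109879554
dir line 64.9202023853649
detent, two wrist views (array([0.59415792, 0.25497503, 0.00997613]), np.float64(0.00018624362357949847))
tool -z dir 65.06713408421557
```

Detent height from the two views is 0.00998 m, and the lip ends fall 50.3 mm before it, so home is confirmed. The pack is centred within 1 mm laterally, entry is 30 mm ahead and the floor is 108 mm below the underside.

drive_tool([
  [[0,0,0],[0,0,-1.0],3.5],
  [[0,0,0],[0,-0.05,-1.0],3.5],
  [[0,0,0],[0,0,-1.03],3.5],
  [[0,0,0],[1.5,0,0],3.5],
  [[0,0,0],[2,0,0],3.5],
  [[0,0,0],[2,0,0],3.5],
  [[0,0,0],[2,0,0],3.5],
  [[0,0,0],[1.5,0,0],3.5],
  [[0,0,0],[1.0,0,0],3.5],
  [[0,0,0],[0.4,0,0],3.5],
  [[0,0,0],[0,0,0],3.5],
  [[0,0,0],[0,0,0],3.5],
])

```text
clock: 7.67
tool_pos: [0.5492, 0.1542, 0.0562]
eef_rot: [0.596, 0.381, -0.595, 0.381]
contact_force: [-0.1, 0.1, -3.5]
opening: 0.453
```

drive_tool([
  [[0,0,0],[0.2,0,0],3.5],
  [[0,0,0],[0.15,0,0],3.5],
  [[0,0,0],[0.15,0,0],3.5],
  [[0,0,0],[0.1,0,0],3.5],
  [[0,0,0],[0,0,0],3.5],
  [[0,0,0],[0,0,0],3.5],
])

```text
clock: 8.17
tool_pos: [0.5489, 0.1536, 0.0503]
eef_rot: [0.596, 0.381, -0.595, 0.381]
contact_force: [-0.4, -0.6, 3.2]
opening: 0.452
```

Contact at TCP z 0.0503 means the underside is at 10.1 mm, as expected. I'll ease the pressure slightly and slide.

drive_tool([
  [[0,0,0],[-0.05,0,0],3.5],
  [[0,0,0],[0,-0.03,-0.6],3.5],
  [[0,0,0],[0,-0.03,-0.6],3.5],
  [[0,0,0],[0,-0.03,-0.6],3.5],
  [[0,0,0],[0,-0.03,-0.6],3.5],
  [[0,0,0],[0,-0.03,-0.6],3.5],
  [[0,0,0],[0,0,-0.6],3.5],
  [[0,0,0],[0,0,-0.6],3.5],
  [[0,0,0],[0,0,-0.6],3.5],
  [[0,0,0],[0,0,-0.6],3.5],
  [[0,0,0],[0,0,0],3.5],
  [[0,0,0],[0,0,0],3.5],
])

```text
clock: 9.17
tool_pos: [0.5705, 0.205, 0.0503]
eef_rot: [0.596, 0.382, -0.594, 0.381]
contact_force: [0.5, 1.5, 0.9]
opening: 0.45
```

Run:
```python
from plant import r
from h import *
s=r.get_state();M=Rot.from_quat(s["eef_rot"]).as_matrix();p=s["tool_pos"]
d=M.T@(np.array([.5943,.2550,p[2]])-p)*1e3;print(p,s["contact_force"],s["moment"],s["clock"],"to home tool mm",d,"pack still to go",-d[2]-7.2)
print("tilt",M[2],"dir",np.degrees(np.arctan2(-M[1,2],-M[0,2])))
```

```text
[0.57052352 0.20498403 0.05030583] [0.51847127 1.52561729 0.87926683] [ 0.20331072 -0.06642736 -0.02709987] 9.1667 to home tool mm [  0.15536355   0.71132145 -55.37497764] pack still to go 48.174977642778785
tilt [-9.99995961e-01  4.91742874e-04 -2.79933541e-03] dir 65.31065806712374
```

drive_tool([
  [[0,0,0],[0,0.03,-0.5],3.5],
  [[0,0,0],[0,0.03,-0.5],3.5],
  [[0,0,0],[0,0,-0.5],3.5],
  [[0,0,0],[0,0,-0.5],3.5],
  [[0,0,0],[0,0,-0.5],3.5],
  [[0,0,0],[0,0,-0.5],3.5],
  [[0,0,0],[0,0,-0.5],3.5],
  [[0,0,0],[0,0,-0.5],3.5],
  [[0,0,0],[0,0,0],3.5],
  [[0,0,0],[0,0,0],3.5],
])

```text
clock: 10.0
tool_pos: [0.5879, 0.2407, 0.0504]
eef_rot: [0.596, 0.382, -0.595, 0.381]
contact_force: [1.4, 0.2, 3.4]
opening: 0.452
```

drive_tool([
  [[0,0,0],[0,0,-0.2],3.5],
  [[0,0,0],[0,0,-0.2],3.5],
  [[0,0,0],[0,0,-0.2],3.5],
  [[0,0,0],[0,0,-0.15],3.5],
  [[0,0,0],[0,0,0],3.5],
  [[0,0,0],[0,0,0],3.5],
  [[0,0,0],[0,0,0],3.5],
])

```text
clock: 10.58
tool_pos: [0.5903, 0.246, 0.0503]
eef_rot: [-0.596, -0.381, 0.596, -0.381]
contact_force: [0.1, -1.7, 4.2]
opening: 0.449
```

Run:
```python
from plant import r
from h import *
wr=wrist(r,"w3")
for n in("scene","side"):
    d=r.snapshot(n);np.savez(f"pics/{n}3.npz",**d)
s=r.get_state();M=Rot.from_quat(s["eef_rot"]).as_matrix();p=s["tool_pos"]
d=M.T@(np.array([.5943,.2550,p[2]])-p)*1e3;print(p,s["contact_force"],s["moment"],s["clock"],"to home tool mm",d,"pack still to go",-d[2]-7.2)
```

```text
[0.59032327 0.24602772 0.05032096] [ 0.19654993 -0.59637603  5.00990671] [-0.24150875 -0.06363315  0.0066976 ] 10.7333 to home tool mm [-3.25276802e-04 -1.44741938e-01 -9.81301113e+00] pack still to go 2.6130111313095865
```

View pics/w3.png

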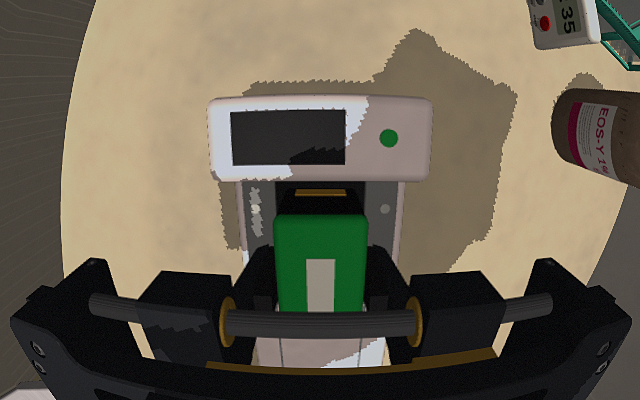

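The view shows the pack under the lips, almost at the housing face (row 181), with about 2–3 mm to go. I'll push on gently.

drive_tool([
  [[0,0,0],[0,0,-0.1],3.5],
  [[0,0,0],[0,0,-0.1],3.5],
  [[0,0,0],[0,0,-0.1],3.5],
  [[0,0,0],[0,0,0],3.5],
  [[0,0,0],[0,0,0],3.5],
])

```text
clock: 11.15
tool_pos: [0.5918, 0.2495, 0.0503]
eef_rot: [0.596, 0.381, -0.595, 0.381]
contact_force: [0.9, 1.1, 5.2]
opening: 0.452
```

drive_tool([
  [[0,0,0],[0,0,-0.1],3.5],
  [[0,0,0],[0,0,-0.1],3.5],
  [[0,0,0],[0,0,0],3.5],
])

```text
clock: 11.4
tool_pos: [0.592, 0.2499, 0.0503]
eef_rot: [-0.595, -0.381, 0.596, -0.381]
contact_force: [-0.9, -2.3, 6.2]
opening: 0.449
```

drive_tool([
  [[0,0,0],[0,0,-0.1],3.5],
  [[0,0,0],[0,0,-0.1],3.5],
  [[0,0,0],[0,0,0],3.5],
])

```text
clock: 11.65
tool_pos: [0.5926, 0.251, 0.0503]
eef_rot: [-0.595, -0.381, 0.597, -0.382]
contact_force: [-2.7, -3.0, 8.0]
opening: 0.45
```

drive_tool([
  [[0,0,0],[0,0,-0.15],3.5],
  [[0,0,0],[0,0,-0.15],3.5],
  [[0,0,0],[0,0,0],3.5],
  [[0,0,0],[0,0,0],3.5],
])

```text
clock: 11.98
tool_pos: [0.5936, 0.2529, 0.0503]
eef_rot: [-0.594, -0.38, 0.597, -0.382]
contact_force: [-2.1, -4.0, 9.3]
opening: 0.452
```

Run:
```python
from plant import r
from h import *
W=wrist(r,"w4")
s=r.get_state();print(s["tool_pos"],s["contact_force"],s["moment"])
def meas(W):
    m=cv2.inRange(cv2.cvtColor(W["color"],cv2.COLOR_RGB2HSV),(50,110,30),(80,255,255));m[:200]=0
    top=np.flatnonzero(m[:,300:340].any(1)).min();M=Rot.from_quat(W["quat"]).as_matrix()
    e=wplane(W,(320,top-.5),.07);u=np.array([.4205,.9073]);c=e[:2]-.033*u
    d=c-np.array([.5943,.2550]);return top,c,"along",d@u*1e3,"across",(d@np.array([-u[1],u[0]]))*1e3,"cap z tool",(M.T@(e-W["pos"]))[2]
print(meas(load("w3")));print(meas(W))
A=cv2.resize(W["color"][80:340,200:440],None,fx=2.3,fy=2.3,interpolation=2);cv2.imwrite("pics/w4c.png",A[:,:,::-1])
```

```text
[0.59360541 0.25290548 0.05033108] [-1.66845442 -2.68292067  9.89945926] [-0.71119834  0.31355551 -0.026128  ]
(np.int64(215), array([0.59291276, 0.25258636]), 'along', np.float64(-2.773233000152227), 'across', np.float64(0.24370360114352776), 'cap z tool', np.float64(-0.04008991595672513))
(np.int64(215), array([0.59626648, 0.25967726]), 'along', np.float64(5.070586356865187), 'across', np.float64(0.18260160572584716), 'cap z tool', np.float64(-0.040160787131114095))
```

View pics/w4c.png

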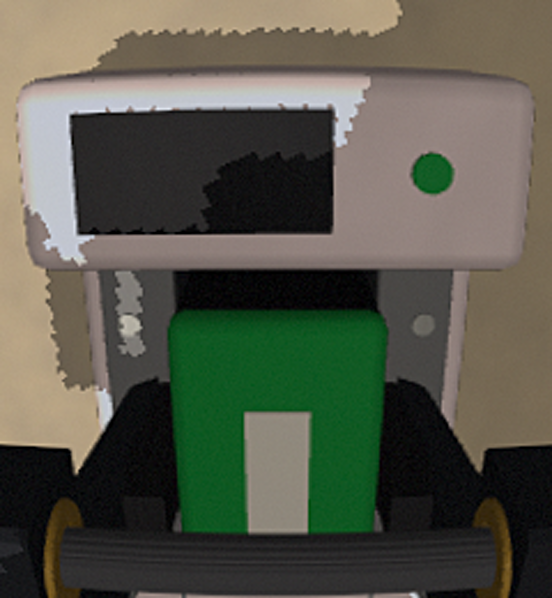

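The cap's front edge (crop row 310) is near the housing's front edge (crop row 268). The gap between them tells how far home it is, so I'll measure that, and also test the pack's tilt from the cap in the fixed cameras.

Run:
```python
from plant import r
from h import *
u=np.array([.4205,.9073]);H=np.array([.5943,.2550])
for n,row in(("w3",181.5),("w4",196.3)):
    W=load(n)
    for x in(290,320,350): print(n,"housing edge along",((wplane(W,(x,row),.052)[:2]-H)@u*1e3).round(1),"(exp 37)", "z=.049:",((wplane(W,(x,row),.049)[:2]-H)@u*1e3).round(1))
print("height of housing edge", tri([wray(load("w3"),(320,181.5)),wray(load("w4"),(320,196.3))]))
for n in("scene","side"):
    d=r.snapshot(n);np.savez(f"pics/{n}4.npz",**d)
o=[]
for n,(y,x) in(("scene",(140,265)),("side",(115,290))):
    for k in"34":
        d=load(n+k);o.append(cv2.resize(d["color"][y:y+75,x:x+95],None,fx=4,fy=4,interpolation=2))
im=np.vstack([np.hstack(o[:2]),np.hstack(o[2:])]);cv2.imwrite("pics/f4.png",im[:,:,::-1]);print(im.shape)
```

```text
w3 housing edge along 39.0 (exp 37) z=.049: 38.2
w3 housing edge along 39.0 (exp 37) z=.049: 38.2
w3 housing edge along 39.1 (exp 37) z=.049: 38.3
w4 housing edge along 39.9 (exp 37) z=.049: 39.0
w4 housing edge along 39.9 (exp 37) z=.049: 39.0
w4 housing edge along 40.0 (exp 37) z=.049: 39.0
height of housing edge (array([0.60874409, 0.28678297, 0.03614501]), np.float64(2.6208149772102137e-05))
(600, 760, 3)
```

View pics/f4.png

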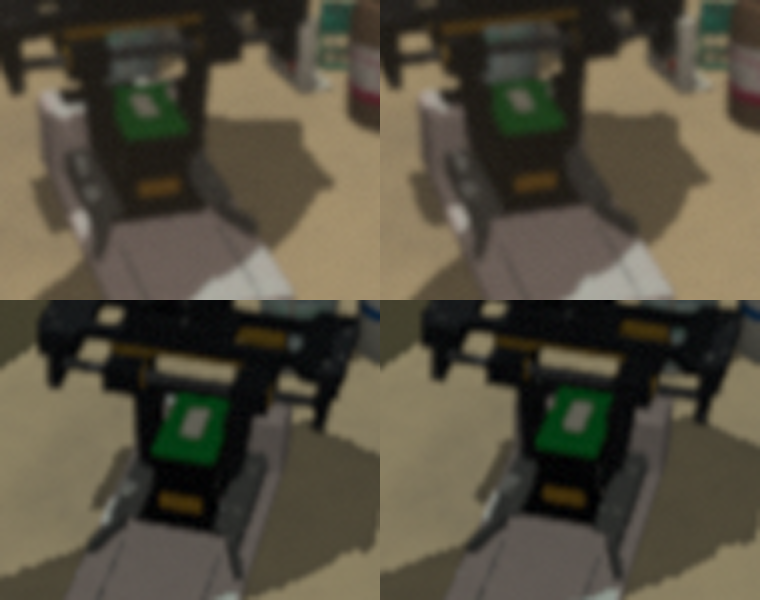

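The fixed views show the pack well under the lips and upright. The surge at clock 11.15 (3.8 mm moved for 3 mm commanded) followed by stiff resistance looks like the click and then the end stop. I'll ease off, release and look.

drive_tool([
  [[0,0,0],[0,0,0.1],3.5],
  [[0,0,0],[0,0,0.1],3.5],
  [[0,0,0],[0,0,0],3.5],
  [[0,0,0],[0,0,0],3.5],
])

```text
clock: 12.47
tool_pos: [0.5935, 0.2527, 0.0503]
eef_rot: [-0.595, -0.381, 0.596, -0.381]
contact_force: [0.5, -1.2, 6.6]
opening: 0.453
```

drive_tool([
  [[0,0,0],[0,0,0],7],
  [[0,0,0],[0,0,0],7],
  [[0,0,0],[0,0,0],7],
  [[0,0,0],[0,0,0],7],
  [[0,0,0],[0,0,0],7],
  [[0,0,0],[0,0,0],7],
])

```text
clock: 12.97
tool_pos: [0.5934, 0.2534, 0.05]
eef_rot: [-0.595, -0.381, 0.596, -0.381]
contact_force: [0.1, -0.2, -0.6]
opening: 0.797
```

drive_tool([
  [[0,0,0],[-1.0,0,0],7],
  [[0,0,0],[-2,0,0],7],
  [[0,0,0],[-2,0,0],7],
  [[0,0,0],[-2,0,0],7],
  [[0,0,0],[-2,0,0],7],
  [[0,0,0],[-2,0,0],7],
  [[0,0,0],[-2,0,0],7],
  [[0,0,0],[-1,0,0],7],
  [[0,0,0],[0,0,0],7],
  [[0,0,0],[0,0,0],7],
])

```text
clock: 13.8
tool_pos: [0.5937, 0.2533, 0.1905]
eef_rot: [0.596, 0.381, -0.595, 0.381]
contact_force: [0.9, -0.3, 0.4]
opening: 0.794
```

Run:
```python
from plant import r
from h import *
u=np.array([.4205,.9073]);n=np.array([-u[1],u[0]]);H=np.array([.5943,.2550])
W=wrist(r,"w5");S={}
for k in("scene","side"):
    d=r.snapshot(k);np.savez(f"pics/{k}5.npz",**d);S[k]=load(k+"5")
def lab(d,roi):
    y0,y1,x0,x1=roi;d=dict(d);c=np.zeros_like(d["color"]);c[y0:y1,x0:x1]=d["color"][y0:y1,x0:x1];d["color"]=c;return label(d,"g",False)
a=lab(S["scene"],(130,220,255,350));b=lab(S["side"],(115,205,285,375));c=lab(W,(150,330,200,450))
print(a,b,c)
rs=[ray(S["scene"],a[0]),ray(S["side"],b[0]),wray(W,c[0])]
p,e=tri(rs);print(p,e)
q=wplane(W,c[0],.07);print("wrist@.07",q,"along",(q[:2]-H)@u*1e3,"across",(q[:2]-H)@n*1e3,"tri along",(p[:2]-H)@u*1e3)
s=r.get_state();print(s["tool_pos"],s["clock"],s["contact_force"])
cv2.imwrite("pics/w5c.png",cv2.resize(W["color"][60:360,170:470],None,fx=2,fy=2,interpolation=2)[:,:,::-1])
```

```text
Traceback (most recent call last):
  File "h.py", line 39, in label
    hs=[c for c,k in zip(cs,hi_[0]) if k[3]>=0];c=max(hs,key=cv2.contourArea)
                                                  ~~~^^^^^^^^^^^^^^^^^^^^^^^^
ValueError: max() iterable argument is empty
```

Run:
```python
from h import *
u=np.array([.4205,.9073]);n=np.array([-u[1],u[0]]);H=np.array([.5943,.2550])
W=load("w5");m=cv2.inRange(cv2.cvtColor(W["color"],cv2.COLOR_RGB2HSV),(50,110,30),(80,255,255))
c=max(cv2.findContours(m[150:],0,2)[0],key=cv2.contourArea).reshape(-1,2)+[0,150]
P=np.array([wplane(W,x,.07)[:2] for x in c.astype(float)])*1e3
R=cv2.minAreaRect(P.astype(np.float32));print(R,c.min(0),c.max(0))
C=np.array(R[0])/1e3;print("along",(C-H)@u*1e3,"across",(C-H)@n*1e3)
cv2.imwrite("pics/w5c.png",cv2.resize(W["color"][60:360,170:470],None,fx=2,fy=2,interpolation=2)[:,:,::-1])
```

```text
((595.6142578125, 258.4989929199219), (64.15845489501953, 39.81803894042969), 65.26702880859375) [297 158] [343 229]
along 3.7272816864013607 across 0.27890040954595974
```

View pics/w5c.png

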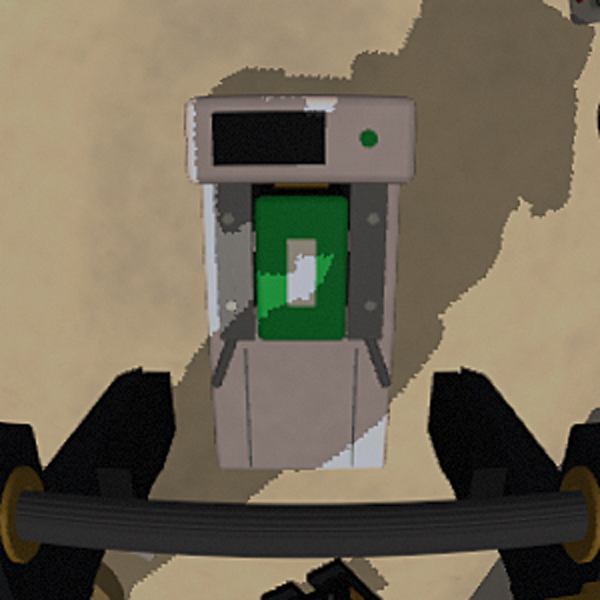

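The pack stands squarely in the shoe. I'll check its place against charger features in this same picture: plate front edge (crop row 468), lip ends (crop row 336) and housing edge (crop row 183).

Run:
```python
from h import *
u=np.array([.4205,.9073]);W=load("w5");C=np.array([.5956,.2585])
f=lambda x,y,z:((wplane(W,(170+x/2-.25,60+y/2-.25),z)[:2]-C)@u*1e3).round(1)
print("front edge from pack (exp -145)",f(235,468,.01),f(370,467,.01))
print("lip ends (exp -50)",f(230,337,.025),f(375,337,.025))
print("housing top edge (exp 37)",f(200,183,.052),f(400,183,.052))
print("housing back edge (exp 77)",f(240,96,.052),f(380,96,.052))
W1=load("w2")
H=np.array([.5943,.2550])
print("same from detent est:",[((p-H)@u*1e3).round(1) for p in [np.array([.5915,.190])]])
```

```text
front edge from pack (exp -145) -145.6 -144.8
lip ends (exp -50) -50.8 -50.6
housing top edge (exp 37) 35.2 35.4
housing back edge (exp 77) 73.8 74.1
same from detent est: [np.float64(-60.2)]
```

Run:
```python
from h import *
from plant import r
S=load("scene0");d=dict(r.snapshot("scene"));D=dict(r.snapshot("side"))
print("orange label before/after",label(S,"o"),label(d,"o"),label(D,"o"),"green tilt check height: cap scene")
s=r.get_state();print(s["tool_pos"],s["contact_force"],s["opening"],s["clock"]);r.finish_job()
```

```text
orange label before/after ((342.3873370577281, 226.14152700186216), 89.5) ((342.4143126177024, 226.08286252354048), 88.5) ((315.16185897435895, 222.54807692307693), 104.0) green tilt check height: cap scene
[0.59296913 0.25306639 0.18890096] [1.0425464  0.15652335 0.46956428] 0.7959131411736055 14.05
the job is handed in; nothing more can be done
```

The green pack is in the charger and released. I set it down on the front plate, slid it under the lips past the detent, then lifted the gripper about 14 cm clear. The job was handed in at 14 s.

**Last checks that agreed:**
- **Against the charger's own edges:** in the last wrist picture the pack is in line within about 0.3° and within 0.5 mm across. The plate front edge (about 145 mm away) and the lip ends (about 51 mm away) put it within 1 mm of home along the slide.
- **Orange pack:** its label is in the same place to within 0.1 pixel, so it did not move.
- **Gripper:** it stands open and clear, with about 1 N on the wrist.

**Checks that disagreed or are only indirect:**
- **Along the slide:** the housing's rounded top edges put the pack 2–3 mm past home. My first fix on the detent put it 3.7 mm past. All of these are inside the 8 mm limit.
- **Overrun before release:** the push read about 5 mm past home, beyond the given stop at 2 mm. After release the pack measured about 1.3 mm further back.
- **Detent click:** I did not see it directly. I inferred it from a short jump forward during the push and the move back on release.
- **Height and tilt after release:** not measured from two views, because one view's mask failed. I relied on the set-down height, which put the underside 10.1 mm above the bench, and on the pack looking upright in the pictures.

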